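# Clip the washed doser shaft

### The arm

A 7-joint arm with a two-finger parallel gripper is mounted at the origin on the work surface. World frame = base frame: x ahead of the robot, y to its left, z up, the work surface at z = 0. Lengths are in m, angles in rad, forces in N, time in s.
With the tool pointing down it reaches from about 0.4 to 0.875 m from the base axis. Payload 19.3 kg.
Tool frame: the origin (TCP) lies at the very end of the fingers, on their centre line; the grasp point (between the pads) lies 19 mm behind it; z points along the fingers, x is the direction in which the jaws open and shut, and the axes are right-handed (so a half turn about z gives the same grasp; the last joint's range is limited). The gripper opens to 85 mm and grips with 20 to 120 N. Pads are 22 mm wide; open, the fingers measure 114 mm over their backs; the gripper's body (76 mm by 85 mm) begins 54 mm behind the grasp point. The pads swing forward as they close: fully open they stand 13 mm farther back than shut.
Start: joints at [-1.342, 0.521, -0.036, 1.599, 0.021, 1.021, -0.113], TCP at [0.184, 0.597, 0.231] pointing down, gripper open.
Joint ranges: [-2.91, 2.91], [-0.3, 2.13], [-1.5, 1.42], [0.17, 2.43], [-1.26, 4.41], [0.16, 1.93], [-2.52, 2.52]. Speed limits (rad/s): [1.89, 1.89, 2.39, 2.39, 3.01, 3.01, 3.01].

### API

Orientations are given as [roll, pitch, yaw] about the fixed x, y, z axes, in that order (R = Rz(yaw) Ry(pitch) Rx(roll)).
In Python, from workcell import bot gives the robot as it stands.
- The arm moves only by the tool jog_arm, never from a script. Its argument "increments" is a list of rows, each an object of numbers: "wx", "wy", "wz": the turn, a rotation vector about the tool's x, y, z in degrees; "x", "y", "z": the shift along the tool's x, y, z in cm; "claw": the opening in per cent of the stroke, from 0 (shut) to 100 (fully open). A call has 1 to 10 rows; each row is the pose to reach, as a shift and turn from the pose measured when the call began, along the tool's axes at that moment; what a row does not reach only later rows make up. A row lasts 1/8 s, in which the tool goes at most 62.5 mm and 10.7 degrees, less where a joint would pass 70% of its speed; a pose out of reach is approached as far as the arm can. A call with a gripper value outside its range is refused whole. The fingers move at their own pace and stop on an object; "squeeze" is the grip in N (left out, the last holds). Time passes only in rows, so rows that repeat a pose let the fingers close. It gives the time, the measured TCP pose, the force and the opening at its end, in the units of the state.
- bot.observe(): the state, without advancing time (a new reading comes with each control period).
- bot.grab_frame(name): name is "scene" or "top" or "wrist"; returns a dict with "pixels" (420x560x3 uint8, red, green, blue), "fov_y" (degrees; the focal length in pixels is half the picture's height over the tangent of half this angle, whatever the lens; pixels are square), "cx", "cy" (the principal point, pixels), "origin" and "orientation" of the camera in the world. Camera axes: x right, y down, z forward; pixel columns grow to the right and rows downward; lengths in m; the calibration is good to about 2 mm. A picture is of the moment at which its call begins. There is no depth.
- bot.job_done(): hands the job in, once; it reports no verdict.
The state is a dict: "clock": time; "qpos": joint angles; "qd": joint speeds; "joint_efforts": joint torques, N m; "position": TCP position; "tool_rot": TCP orientation; "force": force on the tool from outside, world axes, zero at the start; "moment": the same for the moment, N m; "grip_width": finger opening in m.
Only numpy, scipy, OpenCV 4.12 (cv2) and the standard library are available. Lean on these libraries where they do the work, as an engineer would, in place of code of your own. Each camera call takes 0.05 s, during which the arm holds its last target.

### The job

The powder doser's steel shaft is back from the wash and lies part-way along the V-groove of the white jig: push it along the groove until its end touches the blue end stop. Then take the fork tool from its grey rack and press the orange retaining clip straight down with it until it snaps fully home round the shaft's groove, keeping the gripper itself off the clip. Hang the tool back in its rack, upright and fully down, and leave the other things on the bench where they stand.

Things in the scene. Friction and masses are not known exactly. Their poses are not given: they have to be found in the camera images.
- jig_stop (a point): Point on the blue end stop's face, on the shaft's axis, 36 mm over the bench. The white jig is fixed; +x runs along its V-groove towards the stop, +z up. The stop is 40 mm wide, 14 mm thick, 14 mm higher than this point. The 90-degree V-groove runs from 145 to 75 mm and from 45 to 0 mm before the stop; its cheeks end just below the axis, 20 mm either side.
- jig_guide (a point): Point on the shaft's axis (36 mm over the bench) in the middle of the clip guide, 60 mm before the stop; axes as jig_stop. The guide is two upright steel channels beside the shaft (64 mm over both across the groove, 26 mm along it), tops 42 mm above this point. The clip can only slide down in them; between them 42 mm across the groove is open for the fork.
- shaft_tip (a point): Centre of the flat front end of the loose steel shaft (20 mm diameter, 165 mm long, about 0.35 kg); it starts 18 to 42 mm short of the stop. The shaft's +x points from its blue end to this end; it may roll about x. It slides at about 2 to 5 N.
- shaft_groove (a point): Middle of the shaft's groove (14 mm wide, 14 mm diameter), on the axis, 60 mm behind shaft_tip: in the middle of the clip guide when the shaft is home.
- shaft_rear (a point): Centre of the shaft's flat rear face, on its blue plastic end cap (24 mm diameter, 15 mm long), 165 mm behind shaft_tip. It always stands 20 mm or more behind the jig, free to be pushed.
- clip_bore (a point): Middle of the bore of the orange split clip, which stands mouth down in the guide, on the shaft; x along the shaft, z up. Its back has two flat shoulders 20 mm above this point, reaching 25 mm to either side (its y), with a hump between them, 8 mm wide and 6 mm higher. This point is 18 mm above the axis on the plain shaft, 14 mm above it on the groove, 0 mm when home.
- clip: The same clip (origin at clip_bore): 50 mm wide across the V-groove, 10 mm thick along it, with two rigid side lugs (9 mm below to 20 mm above the bore) that run in the guide and two sprung jaws between them. Snapping it in takes about 7 N and works only over the shaft's groove; home, it stops on the shaft. 25 N does it no harm.
- fork_tips (a point): Midway between the two prong ends of the fork tool, its lowest point. Tool z runs up the handle, y from prong to prong. Prongs 8 x 8 mm, 24 mm long, 16 mm gap (32 mm over both): they straddle the clip's hump and press on its shoulders when the tool's y lies across the V-groove. Above them a plate 8 mm thick, 32 mm wide, up to a blue flange.
- fork: The fork tool (origin at fork_tips), about 0.14 kg, upright in its rack at the start. Its blue flange, 30 mm (x) by 36 mm (y), has its underside 46 mm above the prong ends; the handle begins 52 mm above them.
- fork_handle (a point): Centre of the tool's blue handle, 82 mm above fork_tips: 20 mm (tool x) by 24 mm (tool y), 60 mm tall.
- rack_slot (a point): Middle of the slot of the fixed grey tool rack, at its top face, 54 mm over the bench. The slot is 14 mm wide (rack x), 40 mm long (rack y), 48 mm deep; the block is 42 by 56 mm on a 60 by 72 mm foot. The fork hangs in it, its y along rack y (either way round), flange on the top face, prong ends 8 mm over the bench.
- funnel_mid (a point): Green plastic funnel standing mouth down, 84 mm diameter, 85 mm tall, point half-way up; leave alone.
- bowl: Steel bowl, 130 mm diameter, 55 mm tall, origin under its centre; leave alone.
- jar: Small white jar with blue cap, 48 mm diameter, 60 mm tall, origin under its centre; leave alone.
- scoop: White measuring spoon 160 mm long lying on the bench; leave alone.
- tin0: White powder tin, 90 mm diameter, 120 mm tall, origin under its centre; leave alone.
- tin1: White powder tin, 90 mm diameter, 120 mm tall, origin under its centre; leave alone.

How it is judged:
On the way, in this order (a step that is already met when the one before it is completed fails the run):
1. the shaft lies home in the V-groove, its end touching the stop (x of shaft_tip in the frame of jig_stop above -0.0025 m and distance between shaft_tip and jig_stop below 0.005 m), for 0.2 s.
2. the clip has snapped home round the shaft's groove (all of step 1 and distance between clip_bore and shaft_groove below 0.0055 m and z of clip_bore in the frame of jig_guide between -0.004 and 0.003 m and angle between clip_bore's own z axis and vertical below 0.15 rad), for 0.2 s.
At the end, for the whole second after the job is handed in: Shaft end within 2.5 mm of the stop; clip upright, its bore within 5.5 mm of the groove's middle and under 3 mm above the axis; fork tool upright in its rack, within 8 mm of the slot's middle, prong ends under 14 mm over the bench; clip and tool at rest (all of step 2 and horizontal distance between fork_tips and rack_slot below 0.008 m and height (world z) of fork_tips below 0.014 m and angle between fork_tips's own z axis and vertical below 0.12 rad and linear speed of each of fork, clip below 0.02 m/s); the robot touches nothing.
It fails at once if the gripper or arm pushes the clip (only the fork tool may) (contact force between any of the fingers, the arm and clip above 1 N).
It fails at once if a bystander is shifted by more than 30 mm (distance of any of funnel_mid, bowl, jar, scoop, tin0, tin1 from where it was at the start of the episode above 0.03 m).
It also fails if it takes over 64 s, if anything falls off the work surface, if the arm or the gripper's body presses on something with over 40 N, if the wrist force passes 120 N, or if a joint passes its speed limit or range.

## Working session

There is one attempt and no reset: what is moved stays moved. The work goes in short steps, Python scripts to look and compute and a tool call to move; the robot and the scene stay as the last step left them, time stands still between calls to the robot, and variables do not carry over. Pictures are saved under pics/ and viewed, and the job is handed in when it is done.

Besides the shell and the picture viewer there is one more tool, called after ">>>" as name(argument=value, ...), one argument or row to a line, values as JSON. jog_arm: Moves the arm, as the interface text tells. Its arguments: {"type":"object","properties":{"increments":{"type":"array","items":{"type":"object","properties":{"wx":{"type":"number"},"wy":{"type":"number"},"wz":{"type":"number"},"x":{"type":"number"},"y":{"type":"number"},"z":{"type":"number"},"claw":{"type":"number"}}}},"squeeze":{"type":"number"}},"required":["increments"]}

```bash
mkdir -p pics; ls; cat > h.py <<'E'
import numpy as np, cv2
from workcell import bot
from scipy.spatial.transform import Rotation as R
def rot(o):
    o=np.array(o,float)
    return o if o.shape==(3,3) else (R.from_euler('xyz',o).as_matrix() if o.size==3 else R.from_quat(o).as_matrix())
def grab(n,f=None):
    g=bot.grab_frame(n)
    if f: cv2.imwrite('pics/'+f,cv2.cvtColor(np.array(g['pixels'],np.uint8),cv2.COLOR_RGB2BGR))
    np.savez('/tmp/'+n+'.npz',**{k:np.array(v) for k,v in g.items()})
    return g
def ray(g,u,v):
    p=np.array(g['pixels']);f=p.shape[0]/2/np.tan(np.radians(float(g['fov_y']))/2)
    d=np.array([(u-float(g['cx']))/f,(v-float(g['cy']))/f,1.])
    return np.array(g['origin'],float),rot(g['orientation'])@d
def plane(g,u,v,z):
    o,d=ray(g,u,v);return o+d*(z-o[2])/d[2]
def proj(g,P):
    p=np.array(g['pixels']);f=p.shape[0]/2/np.tan(np.radians(float(g['fov_y']))/2)
    q=rot(g['orientation']).T@(np.array(P,float)-np.array(g['origin'],float))
    return np.array([q[0]/q[2]*f+float(g['cx']),q[1]/q[2]*f+float(g['cy'])])
E
python3 - <<'E'
from h import *
for n in ['scene','top','wrist']:
    g=grab(n,n+'0.png');print(n,g['fov_y'],g['cx'],g['cy'],g['origin'],g['orientation'])
print(bot.observe())
E
```

```text
pics
scene 43.68266794265368 283.3199185786252 205.50105180651013 [0.92416342 0.49989389 0.99572875] [-2.51462532 -0.00740854  2.59827983]
top 50.18364558968976 274.87055277075615 201.03724091455473 [ 0.42124345 -0.08900075  1.15876799] [-3.0031093   0.01417713 -1.554618  ]
wrist 70.26952399708338 279.2152688644003 210.4334281148629 [0.10467711 0.62283896 0.37428438] [2.81228340e+00 4.64447357e-04 1.27195008e+00]
{'clock': 0.15, 'qpos': array([-1.34221231,  0.52187666, -0.03632759,  1.59983614,  0.02122218,
        1.02107459, -0.11279961]), 'qd': array([-0.00060922, -0.00167258,  0.00261042, -0.00138362,  0.00143054,
       -0.00026239, -0.00126164]), 'joint_efforts': array([ 2.39113237e-03, -9.27399373e+01,  1.98048480e+00, -3.70058763e+01,
        1.78292720e-02,  6.48536748e-03,  1.34648909e-05]), 'position': array([0.1839392 , 0.59708396, 0.23087287]), 'tool_rot': array([3.14152190e+00, 8.06094106e-04, 1.27201134e+00]), 'force': array([-0.08703909, -0.65320257,  0.07559782]), 'moment': array([-0.02482688,  0.02960402, -0.00675347]), 'grip_width': 0.08555979149634742}
```

View pics/scene0.png

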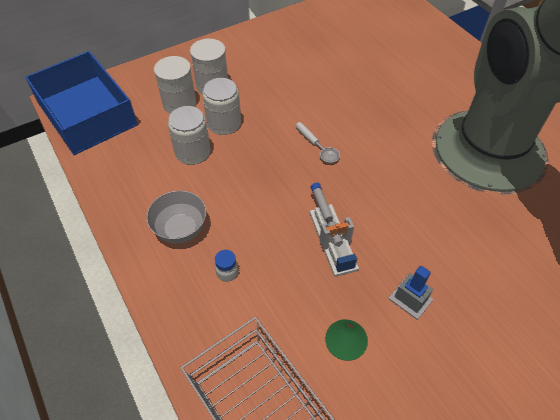

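View pics/top0.png

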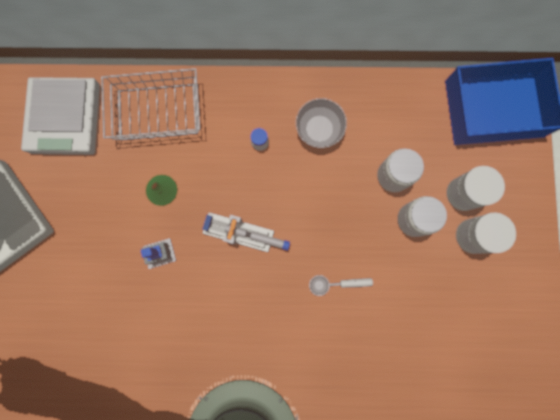

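View pics/wrist0.png

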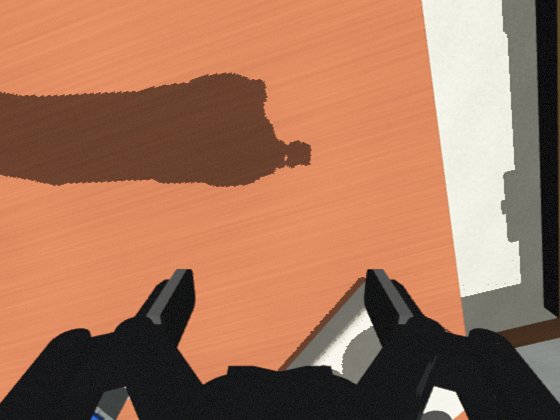

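```bash
python3 - <<'E'
import cv2
t=cv2.imread('pics/top0.png');s=cv2.imread('pics/scene0.png')
a=cv2.resize(t[165:285,130:310],None,fx=4.4,fy=4.4,interpolation=cv2.INTER_CUBIC)
b=cv2.resize(s[170:330,290:450],None,fx=3.7,fy=3.7,interpolation=cv2.INTER_CUBIC)
cv2.imwrite('pics/ct0.png',a);cv2.imwrite('pics/cs0.png',b)
E
```

```text
(no output)
```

View pics/ct0.png

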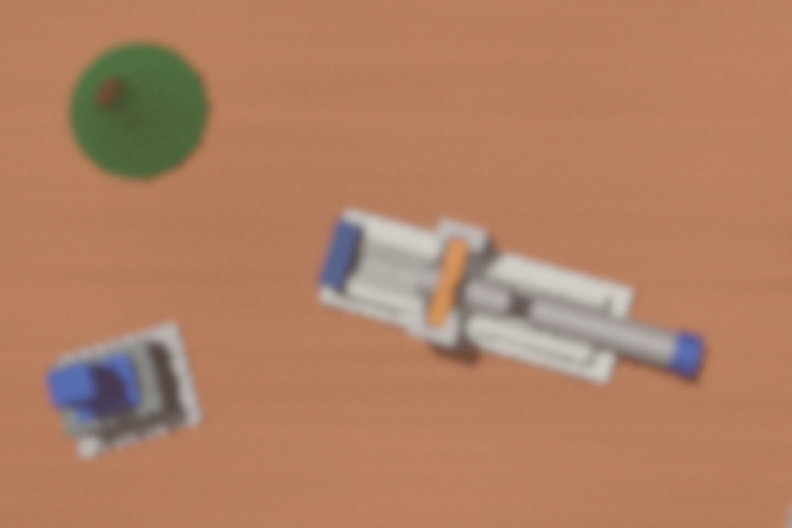

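View pics/cs0.png

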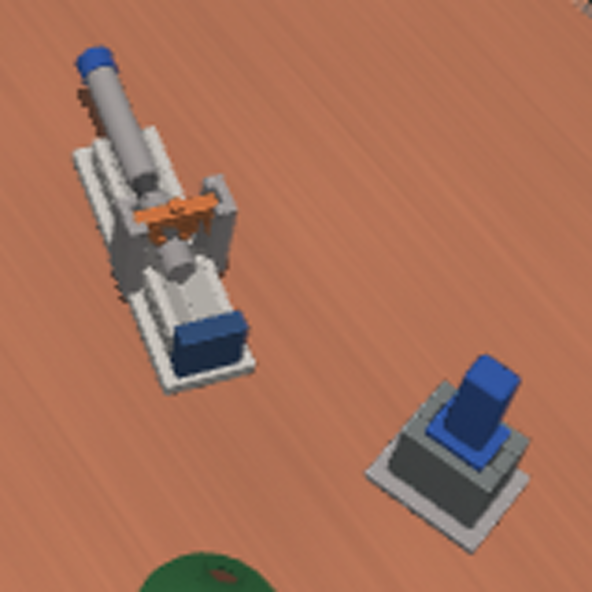

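```bash
cat > m.py <<'E'
from h import *
def load(n):
    d=np.load('/tmp/'+n+'.npz');return {k:d[k] for k in d}
def blobs(g,lo,hi,amin=15):
    hsv=cv2.cvtColor(g['pixels'].astype(np.uint8),cv2.COLOR_RGB2HSV)
    m=cv2.inRange(hsv,lo,hi);n,l,s,c=cv2.connectedComponentsWithStats(m)
    return [(s[i],c[i],l==i) for i in range(1,n) if s[i,4]>=amin]
E
python3 - <<'E'
from m import *
for n in ['top','scene']:
    g=load(n)
    for nm,lo,hi in [('blue',(105,90,40),(130,255,255)),('orange',(5,190,150),(18,255,255)),('green',(45,80,20),(85,255,255))]:
        for s,c,m in blobs(g,lo,hi):
            r=cv2.minAreaRect(np.argwhere(m)[:,::-1].astype(np.float32))
            print(n,nm,s,c.round(1),'rect',np.round(r[0],1),np.round(r[1],1),round(r[2],1),[plane(g,*c,z)[:2].round(4) for z in (0,.036,.05,.112)])
E
```

```text
top blue [ 446   57  114   86 8304] [504.2 100.1] rect [504.  100.5] [ 78.6 111.6] 84.2 [array([ 0.8636, -0.6787]), array([ 0.8499, -0.6604]), array([ 0.8445, -0.6533]), array([ 0.8208, -0.6217])]
top blue [252 129  15  16 182] [258.7 136.6] rect [258.8 136.8] [14.8 14.1] 45.0 [array([ 0.7552, -0.0242]), array([ 0.7449, -0.0262]), array([ 0.7408, -0.027 ]), array([ 0.7229, -0.0304])]
top blue [205 217   5  12  30] [207.1 222.7] rect [207.1 222.5] [ 2.4 11.6] 14.0 [array([0.5231, 0.1051]), array([0.5199, 0.0991]), array([0.5187, 0.0968]), array([0.5132, 0.0864])]
top blue [284 242   5   7  29] [285.8 244.9] rect [286. 245.] [6. 4.] 90.0 [array([ 0.4689, -0.0998]), array([ 0.4675, -0.0995]), array([ 0.4669, -0.0994]), array([ 0.4643, -0.0988])]
top blue [154 246   7  11  39] [157.7 250.1] rect [158. 251.] [10.7  4.5] 63.4 [array([0.4505, 0.2303]), array([0.4496, 0.2204]), array([0.4492, 0.2165]), array([0.4477, 0.1994])]
top blue [142 248  10  12  84] [147.  252.9] rect [146.5 253.5] [11.  9.] 90.0 [array([0.4429, 0.2575]), array([0.4422, 0.2467]), array([0.4419, 0.2425]), array([0.440
[... 811 characters left out ...]
8 259.9] rect [225. 260.] [20. 20.] 0.0 [array([ 0.7302, -0.0538]), array([ 0.7372, -0.0337]), array([ 0.7399, -0.026 ]), array([0.752 , 0.0085])]
scene blue [336 254  21  18 254] [345.8 262.5] rect [346.  262.5] [13.1 21.6] 76.0 [array([0.5073, 0.087 ]), array([0.5223, 0.102 ]), array([0.5282, 0.1078]), array([0.5542, 0.1335])]
scene blue [405 266  25  32 436] [418.1 281.6] rect [419.6 280.9] [19.2 27.1] 36.0 [array([0.4019, 0.2043]), array([0.4208, 0.2149]), array([0.4281, 0.2191]), array([0.4606, 0.2375])]
scene green [ 326  320   41   41 1310] [345.9 339.8] rect [346. 340.] [40. 40.] 90.0 [array([0.6083, 0.231 ]), array([0.6197, 0.2407]), array([0.6241, 0.2445]), array([0.6438, 0.2612])]
```

>>> jog_arm(
  increments=[
    {"x": -48, "y": 41.5, "z": 0, "wz": 0, "claw": 0},
    {"x": -48, "y": 41.5, "claw": 0},
    {"x": -48, "y": 41.5, "claw": 0},
    {"x": -48, "y": 41.5, "claw": 0},
    {"x": -48, "y": 41.5, "claw": 0},
    {"x": -48, "y": 41.5, "claw": 0},
    {"x": -48, "y": 41.5, "claw": 0},
    {"x": -48, "y": 41.5, "claw": 0},
    {"x": -48, "y": 41.5, "z": 3, "claw": 0},
    {"x": -48, "y": 41.5, "z": 3, "claw": 0},
  ],
)

```text
schema error: expected keys wx, wy, wz, x, y, z, claw
```

```bash
python3 - <<'E'
from h import *
g=grab('wrist','w1.png')
s=bot.observe();print(s['clock'],s['position'],s['tool_rot'],s['force'],g['origin'],g['orientation'])
E
```

```text
0.2 [0.18396091 0.59710938 0.23093866] [3.14152891e+00 7.16166942e-04 1.27199533e+00] [ 0.13517653 -0.29830089  0.90269818] [0.10468478 0.62286442 0.37436248] [2.81229455e+00 3.09051407e-04 1.27194536e+00]
```

View pics/w1.png

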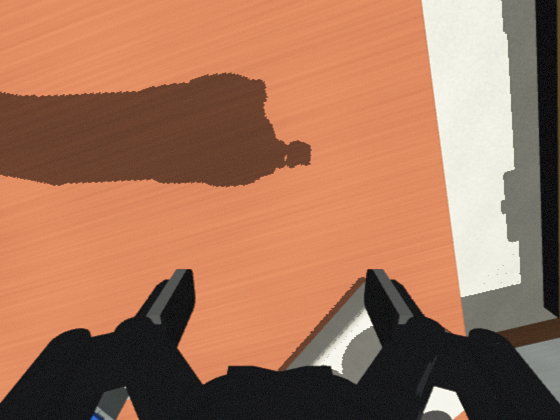

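All keys are needed in every row.

>>> jog_arm(
  increments=[
    {"x": -48, "y": 41.5, "z": 0, "wx": 0, "wy": 0, "wz": 0, "claw": 0},
    {"x": -48, "y": 41.5, "z": 0, "wx": 0, "wy": 0, "wz": 0, "claw": 0},
    {"x": -48, "y": 41.5, "z": 0, "wx": 0, "wy": 0, "wz": 0, "claw": 0},
    {"x": -48, "y": 41.5, "z": 0, "wx": 0, "wy": 0, "wz": 0, "claw": 0},
    {"x": -48, "y": 41.5, "z": 0, "wx": 0, "wy": 0, "wz": 0, "claw": 0},
    {"x": -48, "y": 41.5, "z": 0, "wx": 0, "wy": 0, "wz": 0, "claw": 0},
    {"x": -48, "y": 41.5, "z": 0, "wx": 0, "wy": 0, "wz": 0, "claw": 0},
    {"x": -48, "y": 41.5, "z": 0, "wx": 0, "wy": 0, "wz": 0, "claw": 0},
    {"x": -48, "y": 41.5, "z": 3, "wx": 0, "wy": 0, "wz": 0, "claw": 0},
    {"x": -48, "y": 41.5, "z": 3, "wx": 0, "wy": 0, "wz": 0, "claw": 0},
  ],
)

```text
clock: 1.45
position: [0.4349, 0.026, 0.2041]
tool_rot: [3.141, 0.0, 1.272]
force: [1.8, 1.9, 1.5]
grip_width: 0.0001
```

```bash
python3 - <<'E'
from h import *
g=grab('wrist','w2.png')
s=bot.observe();print(s['clock'],s['position'],s['tool_rot'],s['force'],g['origin'],g['orientation'],s['qpos'])
E
```

```text
1.5 [0.43627442 0.01883843 0.20283355] [3.14005341e+00 2.96822562e-03 1.26611798e+00] [-2.92226988 -9.62060747 -3.7776077 ] [0.35539779 0.05170247 0.34750635] [ 2.81131892e+00 -5.05148573e-04  1.27233500e+00] [-0.38366525  0.27024315  0.24302397  2.11270812 -0.08778008  0.76806243
  1.18019395]
```

View pics/w2.png

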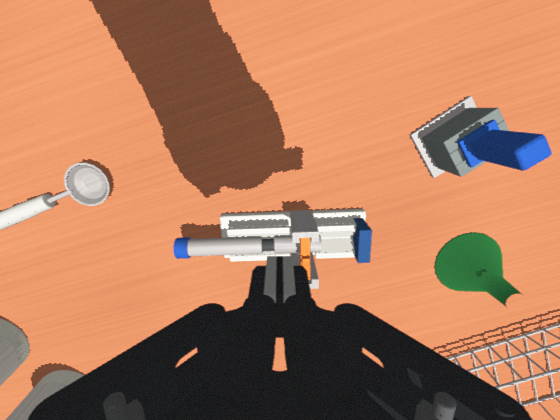

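```bash
python3 - <<'E'
from m import *
g=grab('wrist','w3.png')
s=bot.observe();print(s['clock'],s['position'],s['tool_rot'],s['force'],g['origin'],g['orientation'])
im=cv2.imread('pics/w3.png')
cv2.imwrite('pics/w3a.png',cv2.resize(im[190:310,150:390],None,fx=3.3,fy=3.3,interpolation=cv2.INTER_CUBIC))
cv2.imwrite('pics/w3b.png',cv2.resize(im[80:190,395:560],None,fx=4.5,fy=4.5,interpolation=cv2.INTER_CUBIC))
E
```

```text
1.55 [0.43506129 0.0222081  0.20323649] [3.14148305e+00 2.74220258e-03 1.26469627e+00] [0.00188219 1.0562926  0.16243543] [0.35704098 0.04546426 0.34619596] [2.81086480e+00 2.43822749e-03 1.26606085e+00]
```

View pics/w3a.png

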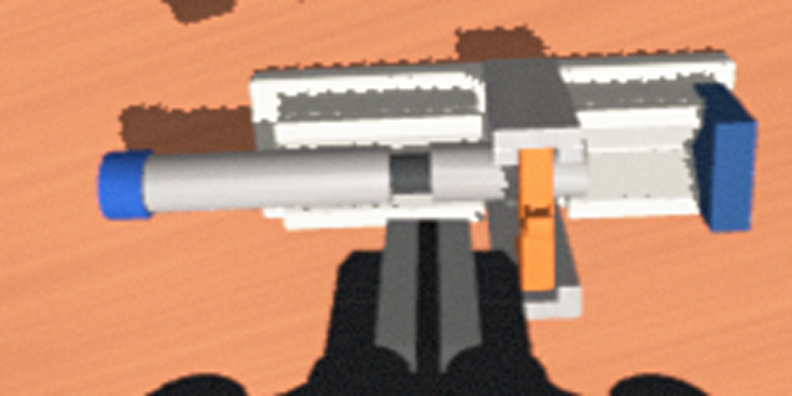

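View pics/w3b.png

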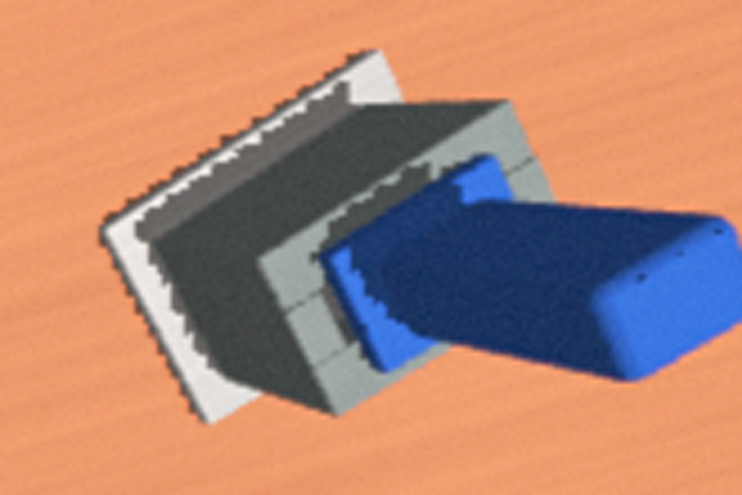

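```bash
python3 - <<'E'
from m import *
g=load('wrist')
A=lambda u,v,z:plane(g,(u+.5)/3.3-.5+150,(v+.5)/3.3-.5+190,z)[:2]
B=lambda u,v,z:plane(g,(u+.5)/4.5-.5+395,(v+.5)/4.5-.5+80,z)[:2]
P=[A(u,v,.05) for u,v in [(714,122),(756,122),(753,230),(712,230)]]
print('stop top',np.round(P,4), [np.linalg.norm(P[i]-P[(i+1)%4]).round(4) for i in range(4)])
def ang(d): return np.degrees(np.arctan2(d[1],d[0])).round(2)
print('y dir',ang(P[0]-P[3])-90,ang(P[0]-P[3]), 'plate',ang(A(733,53,0.005)-A(250,72,.005)))
print('cap rear',[A(100,185,z).round(4) for z in (.036,.046)],'face mid',(P[0]+P[3])/2)
print('shaft mid line', ang(A(585,180,.046)-A(150,180,.046)))
print('clip top', [A(u,v,.036+18+20).round(4) for u,v in [(520,148),(553,148),(553,290),(520,290)]])
print('guide far end tops',[A(u,v,.078).round(4) for u,v in [(495,130),(580,130),(528,317),(581,317)]])
R_=[B(u,v,.054) for u,v in [(258,260),(510,100),(338,415)]]
print('rack',np.round(R_,4),'ctr',((R_[1]+R_[2])/2).round(4),ang(R_[1]-R_[0]),ang(R_[2]-R_[0]),np.linalg.norm(R_[1]-R_[0]),np.linalg.norm(R_[2]-R_[0]))
F=[B(u,v,.06) for u,v in [(322,258),(490,155),(385,372)]]
print('flange',((F[1]+F[2])/2).round(4),ang(F[1]-F[0]),np.linalg.norm(F[1]-F[0]),np.linalg.norm(F[2]-F[0]))
H=[B(u,v,.12) for u,v in [(592,298),(632,380),(725,215)]]
print('handle',((H[1]+H[2])/2).round(4),ang(H[2]-H[0]),np.linalg.norm(H[1]-H[0]),np.linalg.norm(H[2]-H[0]))
E
```

```text
stop top [[0.499  0.0973]
 [0.5031 0.1102]
 [0.5414 0.1016]
 [0.5373 0.0884]] [np.float64(0.0136), np.float64(0.0393), np.float64(0.0138), np.float64(0.0393)]
y dir 76.96000000000001 166.96 plate 74.97
cap rear [array([ 0.4651, -0.1086]), array([ 0.4617, -0.1037])] face mid [0.51817382 0.09284033]
shaft mid line 72.61
clip top [array([-16.4434,   1.3941]), array([-16.8538,   0.0843]), array([-23.3944,   1.8481]), array([-22.9625,   3.2283])]
guide far end tops [array([0.4688, 0.0304]), array([0.4763, 0.0543]), array([0.5331, 0.0226]), array([0.5381, 0.0385])]
rack [[0.4316 0.194 ]
 [0.4148 0.2468]
 [0.4704 0.2067]] ctr [0.4426 0.2268] 107.61 18.15 0.0554641226752032 0.040890923118241454
flange [0.4424 0.226 ] 106.82 0.03611025220877364 0.02988296682429291
handle [0.4419 0.2258] 108.94 0.017123029678559443 0.0223358105203115
```

>>> jog_arm(
  increments=[
    {"x": -14.7, "y": 6.9, "z": 0, "wx": 0, "wy": 0, "wz": -2.5, "claw": 0},
    {"x": -14.7, "y": 6.9, "z": 0, "wx": 0, "wy": 0, "wz": -2.5, "claw": 0},
    {"x": -14.7, "y": 6.9, "z": 0, "wx": 0, "wy": 0, "wz": -2.5, "claw": 0},
    {"x": -14.7, "y": 6.9, "z": 6, "wx": 0, "wy": 0, "wz": -2.5, "claw": 0},
    {"x": -14.7, "y": 6.9, "z": 12, "wx": 0, "wy": 0, "wz": -2.5, "claw": 0},
    {"x": -14.7, "y": 6.9, "z": 16, "wx": 0, "wy": 0, "wz": -2.5, "claw": 0},
    {"x": -14.7, "y": 6.9, "z": 18.3, "wx": 0, "wy": 0, "wz": -2.5, "claw": 0},
    {"x": -14.7, "y": 6.9, "z": 18.3, "wx": 0, "wy": 0, "wz": -2.5, "claw": 0},
  ],
)

```text
clock: 2.55
position: [0.4555, -0.1389, 0.0195]
tool_rot: [-3.139, 0.003, 1.308]
force: [-0.5, -0.2, -0.1]
grip_width: 0.0002
```

```bash
python3 - <<'E'
from h import *
g=grab('wrist','w4.png')
s=bot.observe();print(s['clock'],s['position'],s['tool_rot'],s['force'],g['origin'],g['orientation'])
E
```

```text
2.6 [ 0.45616684 -0.13910531  0.02063939] [-3.14047907e+00  2.78533449e-03  1.30827410e+00] [-0.38774145 -0.34762215  0.72968555] [ 0.37589413 -0.1158297   0.16324765] [2.81520529e+00 2.35398830e-03 1.30823661e+00]
```

View pics/w4.png

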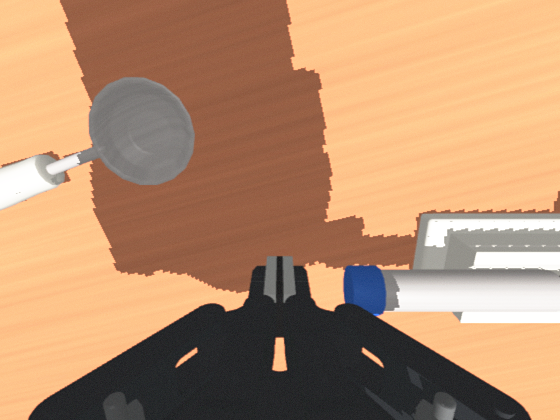

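```bash
python3 - <<'E'
from m import *
g=load('wrist')
print(proj(g,[0.4562,-0.1391,.036]),proj(g,[0.4562,-0.1391,.0206]))
print([plane(g,346,289,z).round(4) for z in (.036,.044)])
for s,c,m in blobs(g,(105,90,40),(130,255,255)):
    p=np.argwhere(m);print(s,c,plane(g,*c,.04))
# shaft edges
for u in (400,450,500,550):
    print(u, g['pixels'][255:325:4,u].tolist()[0:0])
E
```

```text
[276.52228963 288.17032538] [276.83169941 272.0675739 ]
[array([ 0.4655, -0.1061,  0.036 ]), array([ 0.4599, -0.1067,  0.044 ])]
[ 344  266   42   50 1727] [365.07411697 288.2403011 ] [ 0.4646332  -0.09749529  0.04      ]
400 []
450 []
500 []
550 []
```

>>> jog_arm(
  increments=[
    {"x": 1, "y": 0, "z": 0, "wx": 0, "wy": 0, "wz": 0, "claw": 0},
    {"x": 1.6, "y": 0, "z": 0, "wx": 0, "wy": 0, "wz": 0, "claw": 0},
    {"x": 2.0, "y": 0, "z": 0, "wx": 0, "wy": 0, "wz": 0, "claw": 0},
    {"x": 2.4, "y": 0, "z": 0, "wx": 0, "wy": 0, "wz": 0, "claw": 0},
    {"x": 2.8, "y": 0, "z": 0, "wx": 0, "wy": 0, "wz": 0, "claw": 0},
    {"x": 3.2, "y": 0, "z": 0, "wx": 0, "wy": 0, "wz": 0, "claw": 0},
    {"x": 3.6, "y": 0, "z": 0, "wx": 0, "wy": 0, "wz": 0, "claw": 0},
    {"x": 4.0, "y": 0, "z": 0, "wx": 0, "wy": 0, "wz": 0, "claw": 0},
  ],
)

```text
clock: 3.6
position: [0.4666, -0.1012, 0.0208]
tool_rot: [-3.141, 0.004, 1.307]
force: [-1.5, -7.0, 5.3]
grip_width: 0.0002
```

```bash
python3 - <<'E'
from h import *
g=grab('wrist','w5.png')
s=bot.observe();print(s['clock'],s['position'],s['tool_rot'],s['force'])
E
```

```text
3.65 [ 0.46679357 -0.10064232  0.02080676] [-3.14114982  0.00326136  1.3076693 ] [-0.76749708 -5.09052966  5.42567263]
```

View pics/w5.png

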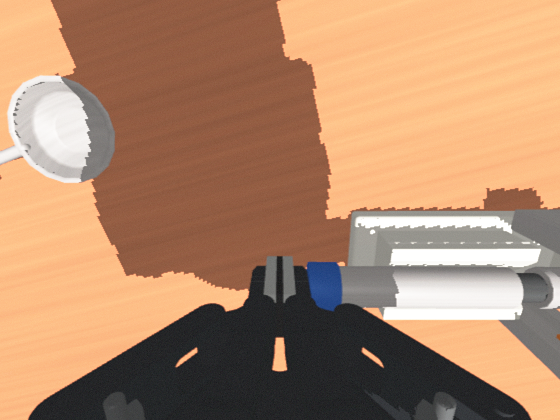

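>>> jog_arm(
  increments=[
    {"x": 0.4, "y": 0, "z": 0, "wx": 0, "wy": 0, "wz": 0, "claw": 0},
    {"x": 0.8, "y": 0, "z": 0, "wx": 0, "wy": 0, "wz": 0, "claw": 0},
    {"x": 1.2, "y": 0, "z": 0, "wx": 0, "wy": 0, "wz": 0, "claw": 0},
    {"x": 1.5, "y": 0, "z": 0, "wx": 0, "wy": 0, "wz": 0, "claw": 0},
    {"x": 1.6, "y": 0, "z": 0, "wx": 0, "wy": 0, "wz": 0, "claw": 0},
  ],
)

```text
clock: 4.28
position: [0.4708, -0.0859, 0.021]
tool_rot: [-3.141, 0.004, 1.307]
force: [-2.0, -7.9, 7.0]
grip_width: -0.0003
```

```bash
python3 - <<'E'
from h import *
g=grab('wrist','w6.png');grab('top','t6.png');grab('scene','s6.png')
s=bot.observe();print(s['clock'],s['position'],s['tool_rot'],s['force'])
t=cv2.imread('pics/t6.png');s=cv2.imread('pics/s6.png')
a=cv2.resize(t[200:270,190:310],None,fx=6,fy=6,interpolation=cv2.INTER_CUBIC)
b=cv2.resize(s[170:290,290:370],None,fx=4.9,fy=4.9,interpolation=cv2.INTER_CUBIC)
cv2.imwrite('pics/ct6.png',a);cv2.imwrite('pics/cs6.png',b)
E
```

```text
4.425 [ 0.4708999  -0.08576042  0.02102379] [-3.14151773  0.00386713  1.30690725] [-1.91715362 -6.07849934  7.25067936]
```

View pics/w6.png

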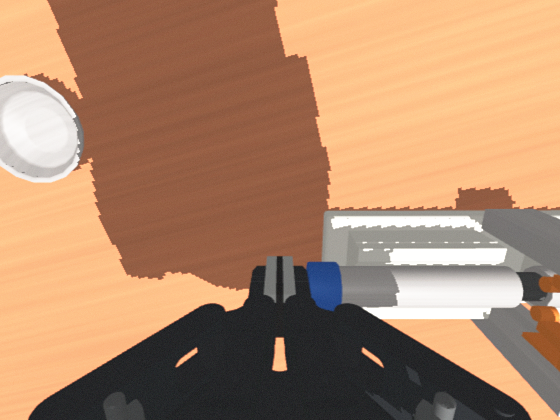

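View pics/cs6.png

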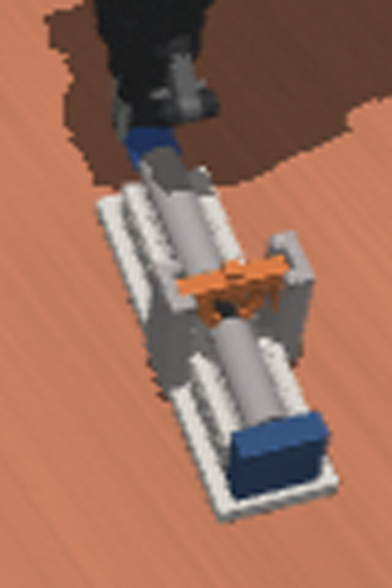

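>>> jog_arm(
  increments=[
    {"x": 0.2, "y": 0, "z": 0, "wx": 0, "wy": 0, "wz": 0, "claw": 0},
    {"x": 0.3, "y": 0, "z": 0, "wx": 0, "wy": 0, "wz": 0, "claw": 0},
    {"x": 0.4, "y": 0, "z": 0, "wx": 0, "wy": 0, "wz": 0, "claw": 0},
  ],
)

```text
clock: 4.8
position: [0.4718, -0.0822, 0.0211]
tool_rot: [-3.141, 0.004, 1.306]
force: [-1.9, -5.2, 3.8]
grip_width: 0.0002
```

>>> jog_arm(
  increments=[
    {"x": 0.2, "y": 0, "z": 0, "wx": 0, "wy": 0, "wz": 0, "claw": 0},
    {"x": 0.3, "y": 0, "z": 0, "wx": 0, "wy": 0, "wz": 0, "claw": 0},
  ],
)

```text
clock: 5.05
position: [0.4719, -0.0816, 0.0212]
tool_rot: [3.142, 0.007, 1.304]
force: [-6.4, -23.6, 3.9]
grip_width: -0.0002
```

>>> jog_arm(
  increments=[
    {"x": 0, "y": 0, "z": 0, "wx": 0, "wy": 0, "wz": 0, "claw": 0},
    {"x": 0, "y": 0, "z": 0, "wx": 0, "wy": 0, "wz": 0, "claw": 0},
    {"x": -1.5, "y": 0, "z": 0, "wx": 0, "wy": 0, "wz": 0, "claw": 0},
    {"x": -3, "y": 0, "z": -2, "wx": 0, "wy": 0, "wz": 0, "claw": 0},
    {"x": -3, "y": -3, "z": -8, "wx": 0, "wy": 0, "wz": 0, "claw": 0},
    {"x": 0, "y": -6, "z": -14, "wx": 0, "wy": 0, "wz": 0, "claw": 0},
    {"x": 4, "y": -8, "z": -16, "wx": 0, "wy": 0, "wz": 0, "claw": 0},
    {"x": 8, "y": -8, "z": -16, "wx": 0, "wy": 0, "wz": 0, "claw": 0},
    {"x": 8, "y": -8, "z": -16, "wx": 0, "wy": 0, "wz": 0, "claw": 0},
  ],
)

```text
clock: 6.18
position: [0.4167, 0.02, 0.1811]
tool_rot: [3.14, 0.005, 1.309]
force: [-0.2, -0.1, -0.2]
grip_width: 0.0002
```

```bash
python3 - <<'E'
from m import *
g=grab('wrist','w7.png')
s=bot.observe();print(s['clock'],s['position'],s['tool_rot'],s['force'],s['qpos'])
E
```

```text
6.225 [0.41619782 0.01836422 0.18077421] [3.14119698 0.00621686 1.30664861] [ 1.18769662 -0.47992513  0.73173414] [-0.46179731  0.28398907  0.32599696  2.18324714 -0.13139421  0.69497008
  1.259992  ]
```

View pics/w7.png

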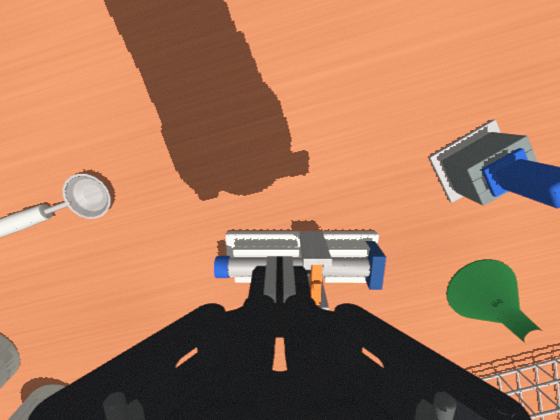

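```bash
python3 - <<'E'
from m import *
g=grab('wrist','w8.png')
s=bot.observe();print(s['position'],s['tool_rot'])
im=cv2.imread('pics/w8.png')
cv2.imwrite('pics/w8a.png',cv2.resize(im[215:315,200:400],None,fx=4,fy=4,interpolation=cv2.INTER_CUBIC))
E
```

```text
[0.41590723 0.0173602  0.18057408] [-3.1414936   0.00677734  1.3047558 ]
```

View pics/w8a.png

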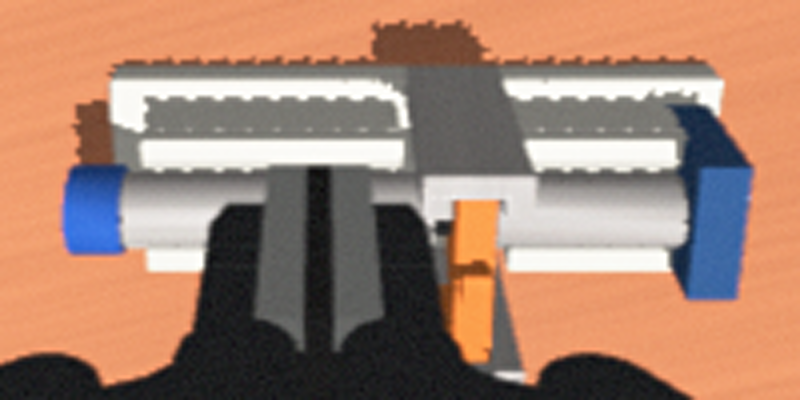

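```bash
python3 - <<'E'
from m import *
g=load('wrist')
A=lambda u,v,z:plane(g,(u+.5)/4-.5+200,(v+.5)/4-.5+215,z)[:2]
def ang(d): return np.degrees(np.arctan2(d[1],d[0])).round(2)
P=[A(u,v,.05) for u,v in [(697,167),(752,167),(740,298),(686,298)]]
face=(P[0]+P[3])/2
print('stop',np.round(P,4),face.round(4),ang(P[1]-P[0]),ang(P[0]-P[3])-90,ang(A(722,78,.004)-A(112,68,.004)))
r=A(66,210,.042);print('rear',r.round(4),np.linalg.norm(face-r),ang(face-r))
d=np.array([np.cos(np.radians(75)),np.sin(np.radians(75))])
print('guide',(face-.06*d).round(4))
print('clip',A(474,200,.07).round(4),A(470,361,.07).round(4),'hump',A(472,270,.076).round(4))
E
```

```text
stop [[0.4995 0.0967]
 [0.5031 0.1102]
 [0.541  0.1014]
 [0.5374 0.0875]] [0.5184 0.0921] 75.03 76.43 73.98
rear [ 0.4735 -0.0666] 0.16498501489410283 74.19
guide [0.5029 0.0342]
clip [0.4826 0.0397] [0.527  0.0287] hump [0.4974 0.0351]
```

>>> jog_arm(
  increments=[
    {"x": 4, "y": 0, "z": -1, "wx": 0, "wy": 0, "wz": 10, "claw": 60},
    {"x": 9, "y": 0, "z": -1, "wx": 0, "wy": 0, "wz": 20, "claw": 60},
    {"x": 14, "y": -1, "z": -1, "wx": 0, "wy": 0, "wz": 30, "claw": 60},
    {"x": 18, "y": -2, "z": -1, "wx": 0, "wy": 0, "wz": 40, "claw": 60},
    {"x": 20.8, "y": -2.9, "z": -1, "wx": 0, "wy": 0, "wz": 50, "claw": 60},
    {"x": 20.8, "y": -2.9, "z": -1, "wx": 0, "wy": 0, "wz": 57.5, "claw": 60},
    {"x": 20.8, "y": -2.9, "z": -1, "wx": 0, "wy": 0, "wz": 57.5, "claw": 60},
    {"x": 20.8, "y": -2.9, "z": -1, "wx": 0, "wy": 0, "wz": 57.5, "claw": 60},
  ],
)

```text
clock: 7.28
position: [0.4429, 0.2247, 0.1891]
tool_rot: [3.136, 0.004, 0.303]
force: [0.1, 0.1, -0.4]
grip_width: 0.0509
```

```bash
python3 - <<'E'
from m import *
grab('wrist','w9.png');g=grab('wrist','w9.png')
s=bot.observe();print(s['clock'],s['position'],s['tool_rot'],s['force'],s['grip_width'],s['qpos'])
E
```

```text
7.375 [0.44289764 0.22495121 0.1892231 ] [3.13598672 0.00372117 0.30197695] [-0.34068077  0.80367281  0.31290596] 0.05102485072552501 [-0.98242854  0.42290332  0.513488    1.99105665 -0.27776866  0.801351
 -0.00863491]
```

View pics/w9.png

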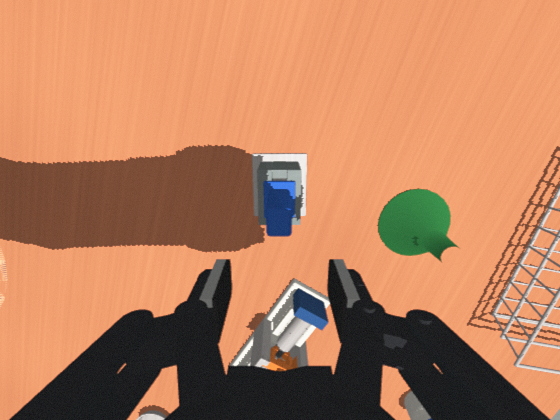

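```bash
python3 - <<'E'
from m import *
g=load('wrist')
im=cv2.imread('pics/w9.png')
cv2.imwrite('pics/w9a.png',cv2.resize(im[145:245,240:320],None,fx=6,fy=6,interpolation=cv2.INTER_CUBIC))
print(proj(g,[.4429,.2250,.06]),proj(g,[.4429,.2250,.12]))
E
```

```text
[279.00863109 200.911865  ] [278.74652501 224.26374462]
```

View pics/w9a.png

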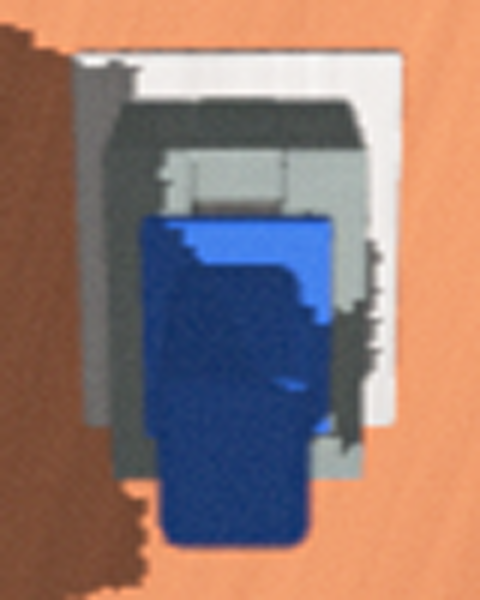

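>>> jog_arm(
  increments=[
    {"x": 0, "y": 0, "z": 5, "wx": 0.3, "wy": 0, "wz": 0, "claw": 60},
    {"x": 0, "y": 0, "z": 9, "wx": 0.3, "wy": 0, "wz": 0, "claw": 60},
    {"x": 0, "y": 0, "z": 11.8, "wx": 0.3, "wy": 0, "wz": 0, "claw": 60},
    {"x": 0, "y": 0, "z": 11.8, "wx": 0.3, "wy": 0, "wz": 0, "claw": 60},
    {"x": 0, "y": 0, "z": 11.8, "wx": 0.3, "wy": 0, "wz": 0, "claw": 10},
    {"x": 0, "y": 0, "z": 11.8, "wx": 0.3, "wy": 0, "wz": 0, "claw": 0},
    {"x": 0, "y": 0, "z": 11.8, "wx": 0.3, "wy": 0, "wz": 0, "claw": 0},
    {"x": 0, "y": 0, "z": 11.8, "wx": 0.3, "wy": 0, "wz": 0, "claw": 0},
  ],
  squeeze=60,
)

```text
clock: 8.38
position: [0.4433, 0.2246, 0.0725]
tool_rot: [-3.141, 0.002, 0.302]
force: [-1.3, -1.4, 7.4]
grip_width: 0.0193
```

```bash
python3 - <<'E'
from m import *
g=grab('wrist','w10.png')
s=bot.observe();print(s['clock'],s['position'],s['tool_rot'],s['force'],s['grip_width'],s['qpos'])
E
```

```text
8.425 [0.44328763 0.22453225 0.07248026] [-3.14125648e+00  1.81194278e-03  3.02169345e-01] [-0.68763783 -1.84541617  8.31740206] 0.019472857485332454 [-0.86532573  0.61102536  0.37631225  2.06841562 -0.42587482  0.53771991
  0.12173725]
```

View pics/w10.png

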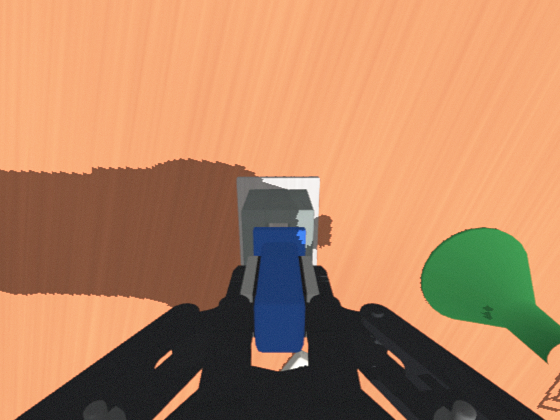

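>>> jog_arm(
  increments=[
    {"x": 0, "y": 0, "z": -3, "wx": 0, "wy": 0, "wz": 0, "claw": 0},
    {"x": 0, "y": 0, "z": -6.5, "wx": 0, "wy": 0, "wz": 0, "claw": 0},
    {"x": 0, "y": 0, "z": -11, "wx": 0, "wy": 0, "wz": 0, "claw": 0},
    {"x": 0, "y": 3, "z": -12, "wx": 0, "wy": 0, "wz": -10, "claw": 0},
    {"x": 0, "y": 8, "z": -12, "wx": 0, "wy": 0, "wz": -20, "claw": 0},
    {"x": 0, "y": 13, "z": -12, "wx": 0, "wy": 0, "wz": -30, "claw": 0},
    {"x": 0.1, "y": 17, "z": -12, "wx": 0, "wy": 0, "wz": -40, "claw": 0},
    {"x": 0.1, "y": 20, "z": -12, "wx": 0, "wy": 0, "wz": -50, "claw": 0},
    {"x": 0.1, "y": 20, "z": -12, "wx": 0, "wy": 0, "wz": -57.7, "claw": 0},
    {"x": 0.1, "y": 20, "z": -12, "wx": 0, "wy": 0, "wz": -57.7, "claw": 0},
  ],
)

```text
clock: 9.68
position: [0.5041, 0.0336, 0.1932]
tool_rot: [-3.141, -0.0, 1.308]
force: [0.2, -0.4, -2.2]
grip_width: 0.0193
```

```bash
python3 - <<'E'
from m import *
grab('wrist');g=grab('wrist','w11.png');grab('scene','s11.png')
s=bot.observe();print(s['clock'],s['position'],s['tool_rot'],s['force'],s['grip_width'],s['qpos'])
b=cv2.imread('pics/s11.png')[120:320,250:450];cv2.imwrite('pics/s11c.png',cv2.resize(b,None,fx=3,fy=3))
E
```

```text
9.825 [0.50397124 0.03435659 0.19276605] [-3.14031009e+00  4.00694394e-04  1.30712035e+00] [-0.22815148  0.58133857 -2.24066518] 0.019301214409819214 [-0.40624505  0.39731347  0.28716529  1.96195916 -0.15293577  0.8042321
  1.27341491]
```

View pics/w11.png

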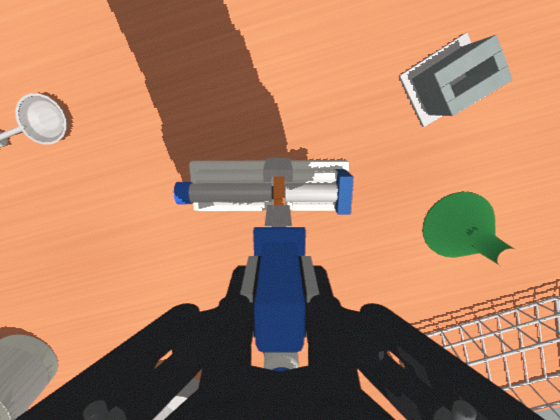

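View pics/s11c.png

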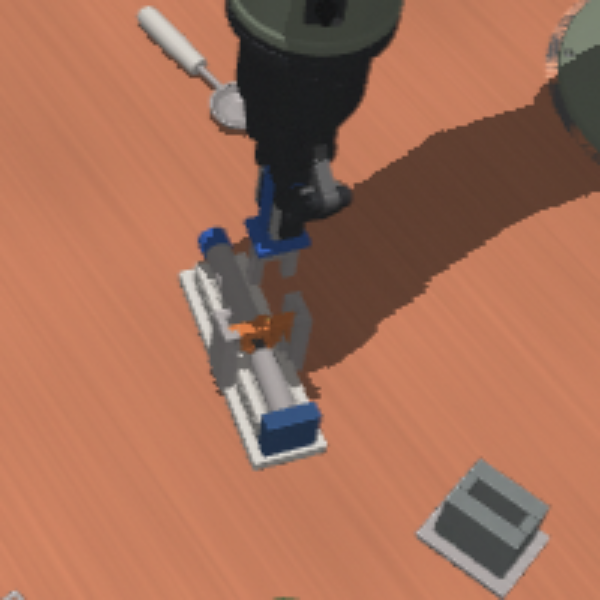

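```bash
python3 - <<'E'
from m import *
g=load('wrist')
im=cv2.imread('pics/w11.png')
cv2.imwrite('pics/w11a.png',cv2.resize(im[150:270,170:370],None,fx=4,fy=4,interpolation=cv2.INTER_CUBIC))
cv2.imwrite('pics/w11b.png',cv2.resize(im[25:135,395:525],None,fx=5,fy=5,interpolation=cv2.INTER_CUBIC))
for P in [(.5029,.0345,.07),(.504,.0343,.1283),(.504,.0343,.1743)]: print(proj(g,P))
E
```

```text
[277.99167126 201.45564853]
[277.85073087 225.70443774]
[277.55335236 253.91710741]
```

View pics/w11a.png

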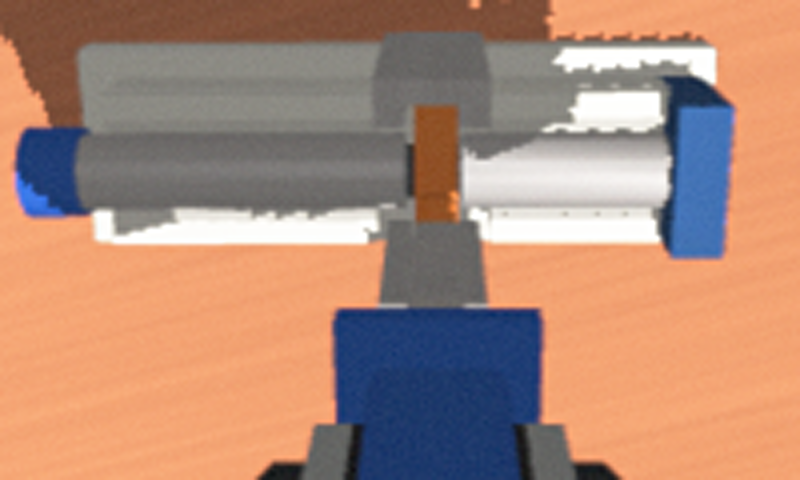

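View pics/w11b.png

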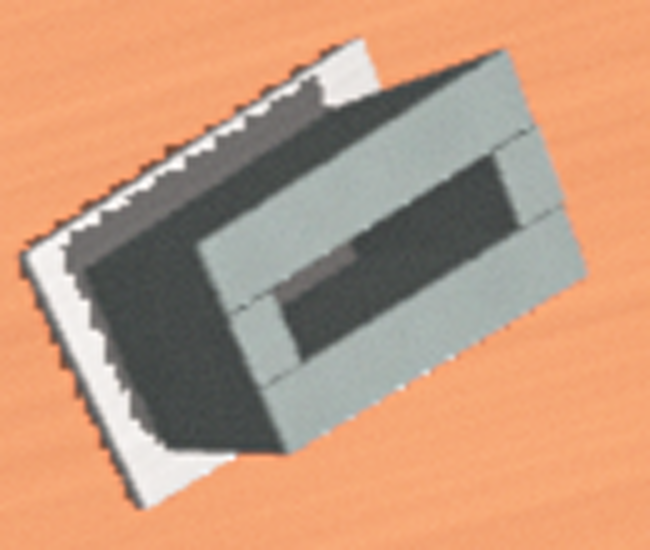

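```bash
python3 - <<'E'
from m import *
g=load('wrist')
A=lambda u,v,z:plane(g,(u+.5)/4-.5+170,(v+.5)/4-.5+150,z)[:2]
B=lambda u,v,z:plane(g,(u+.5)/5-.5+395,(v+.5)/5-.5+25,z)[:2]
def ang(d): return np.degrees(np.arctan2(d[1],d[0])).round(2)
f=(A(682,107,.05)+A(668,258,.05))/2
d=np.array([np.cos(np.radians(75)),np.sin(np.radians(75))]);n=np.array([-d[1],d[0]])
print('face',f.round(4),'guide',(f-.06*d).round(4), 'rear dist',np.linalg.norm(f-A(17,172,.042)))
gd=f-.06*d
e=A(438,310,.180);e2=A(438,310,.174);print('flange edge->centre',(e-.018*n).round(4),(e2-.018*n).round(4),'TCP .504 .0344')
r=[B(*p,.054) for p in [(197,243),(505,50),(586,270),(288,453)]]
sl=[B(*p,.054) for p in [(272,295),(490,153),(520,225),(303,362)]]
print('rack',np.mean(r,0).round(4),'slot',np.mean(sl,0).round(4),ang(r[1]-r[0]),ang(r[2]-r[3]),[np.linalg.norm(r[i]-r[(i+1)%4]).round(4) for i in range(4)])
E
```

```text
face [0.5187 0.0925] guide [0.5032 0.0346] rear dist 0.1666547205930306
flange edge->centre [0.5026 0.0357] [0.5049 0.0351] TCP .504 .0344
rack [0.4422 0.2264] slot [0.4427 0.2268] 107.17 108.14 [np.float64(0.055), np.float64(0.0402), np.float64(0.0553), np.float64(0.0411)]
```

>>> jog_arm(
  increments=[
    {"x": 0, "y": 0, "z": 2, "wx": 0, "wy": 0, "wz": 0, "claw": 0},
    {"x": 0, "y": 0, "z": 4, "wx": 0, "wy": 0, "wz": 0, "claw": 0},
    {"x": 0, "y": 0, "z": 5, "wx": 0, "wy": 0, "wz": 0, "claw": 0},
    {"x": 0, "y": 0, "z": 5.4, "wx": 0, "wy": 0, "wz": 0, "claw": 0},
    {"x": 0, "y": 0, "z": 5.6, "wx": 0, "wy": 0, "wz": 0, "claw": 0},
    {"x": 0, "y": 0, "z": 5.8, "wx": 0, "wy": 0, "wz": 0, "claw": 0},
    {"x": 0, "y": 0, "z": 6.0, "wx": 0, "wy": 0, "wz": 0, "claw": 0},
    {"x": 0, "y": 0, "z": 6.1, "wx": 0, "wy": 0, "wz": 0, "claw": 0},
  ],
)

```text
clock: 10.82
position: [0.5043, 0.0344, 0.1322]
tool_rot: [-3.141, -0.0, 1.307]
force: [-0.6, 1.3, 7.1]
grip_width: 0.0197
```

```bash
python3 - <<'E'
from m import *
g=grab('wrist','w12.png');grab('scene','s12.png')
s=bot.observe();print(s['clock'],s['position'],s['tool_rot'],s['force'],s['grip_width'])
im=cv2.imread('pics/w12.png')
cv2.imwrite('pics/w12a.png',cv2.resize(im[150:290,170:370],None,fx=4,fy=4,interpolation=cv2.INTER_CUBIC))
b=cv2.imread('pics/s12.png')[180:290,290:380];cv2.imwrite('pics/s12c.png',cv2.resize(b,None,fx=5,fy=5,interpolation=cv2.INTER_CUBIC))
E
```

```text
10.925 [0.50420305 0.0344082  0.13211498] [-3.14101076e+00 -4.73365036e-05  1.30700376e+00] [-0.01020893  0.39582985  3.01432457] 0.019206871021498814
```

View pics/w12a.png

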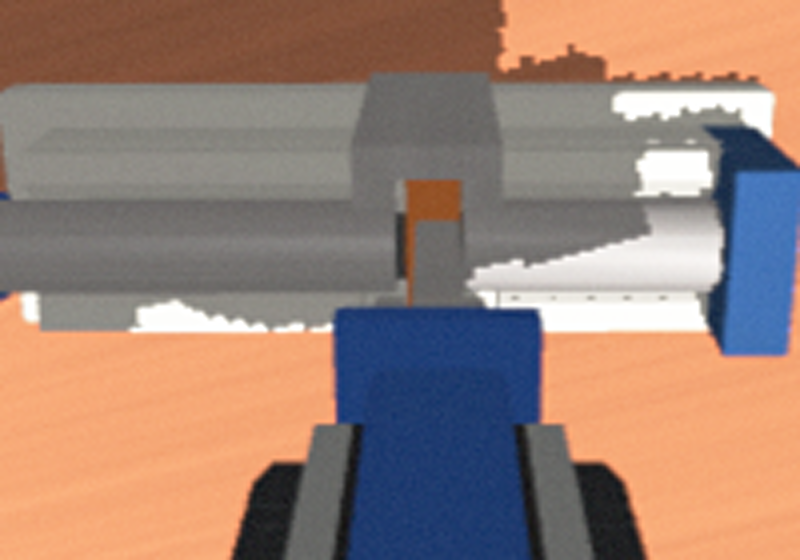

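View pics/s12c.png

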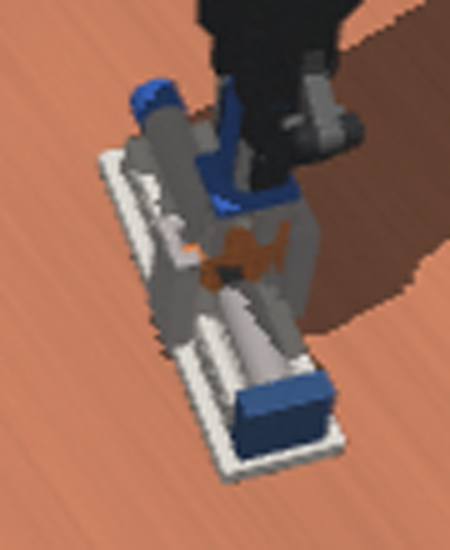

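>>> jog_arm(
  increments=[
    {"x": 0, "y": 0, "z": 0.2, "wx": 0, "wy": 0, "wz": 0, "claw": 0},
    {"x": 0, "y": 0, "z": 0.4, "wx": 0, "wy": 0, "wz": 0, "claw": 0},
    {"x": 0, "y": 0, "z": 0.6, "wx": 0, "wy": 0, "wz": 0, "claw": 0},
    {"x": 0, "y": 0, "z": 0.8, "wx": 0, "wy": 0, "wz": 0, "claw": 0},
    {"x": 0, "y": 0, "z": 0.9, "wx": 0, "wy": 0, "wz": 0, "claw": 0},
  ],
)

```text
clock: 11.55
position: [0.5041, 0.0344, 0.1229]
tool_rot: [-3.141, 0.0, 1.307]
force: [-0.2, -0.7, -2.3]
grip_width: 0.0194
```

>>> jog_arm(
  increments=[
    {"x": 0, "y": 0, "z": 0.1, "wx": 0, "wy": 0, "wz": 0, "claw": 0},
    {"x": 0, "y": 0, "z": 0.2, "wx": 0, "wy": 0, "wz": 0, "claw": 0},
    {"x": 0, "y": 0, "z": 0.25, "wx": 0, "wy": 0, "wz": 0, "claw": 0},
  ],
)

```text
clock: 11.92
position: [0.5041, 0.0344, 0.1203]
tool_rot: [-3.141, 0.0, 1.307]
force: [-0.7, -0.1, 0.4]
grip_width: 0.0197
```

>>> jog_arm(
  increments=[
    {"x": 0, "y": 0, "z": 0.1, "wx": 0, "wy": 0, "wz": 0, "claw": 0},
    {"x": 0, "y": 0, "z": 0.15, "wx": 0, "wy": 0, "wz": 0, "claw": 0},
  ],
)

```text
clock: 12.18
position: [0.5045, 0.0344, 0.1197]
tool_rot: [3.142, -0.001, 1.307]
force: [-4.7, -0.5, 25.9]
grip_width: 0.0193
```

```bash
python3 - <<'E'
from m import *
g=grab('wrist','w13.png');grab('scene','s13.png')
s=bot.observe();print(s['clock'],s['position'],s['tool_rot'],s['force'],s['grip_width'])
im=cv2.imread('pics/w13.png')
cv2.imwrite('pics/w13a.png',cv2.resize(im[150:290,170:370],None,fx=4,fy=4,interpolation=cv2.INTER_CUBIC))
b=cv2.imread('pics/s13.png')[180:290,290:380];cv2.imwrite('pics/s13c.png',cv2.resize(b,None,fx=5,fy=5,interpolation=cv2.INTER_CUBIC))
E
```

```text
12.275 [0.50453214 0.03437572 0.11971983] [ 3.14153957e+00 -5.79519903e-04  1.30681708e+00] [-4.60990884  0.26780794 19.62041975] 0.019080639348878454
```

View pics/w13a.png

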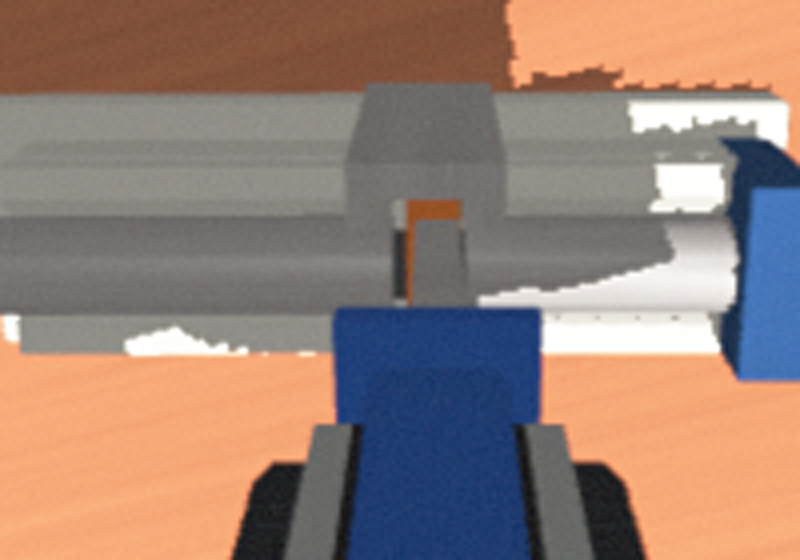

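View pics/s13c.png

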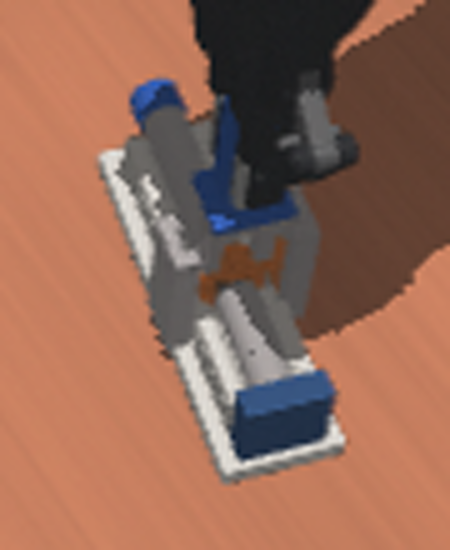

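>>> jog_arm(
  increments=[
    {"x": 0, "y": 0, "z": -1, "wx": 0, "wy": 0, "wz": 0, "claw": 0},
    {"x": 0, "y": 0, "z": -3, "wx": 0, "wy": 0, "wz": 0, "claw": 0},
    {"x": 0, "y": 0, "z": -7.3, "wx": 0, "wy": 0, "wz": 0, "claw": 0},
    {"x": 0, "y": 0, "z": -7.3, "wx": 0, "wy": 0, "wz": 0, "claw": 0},
    {"x": 0, "y": 0, "z": -7.3, "wx": 0, "wy": 0, "wz": 0, "claw": 0},
  ],
)

```text
clock: 12.9
position: [0.5043, 0.0345, 0.1925]
tool_rot: [-3.142, -0.001, 1.307]
force: [-0.3, 0.5, -1.1]
grip_width: 0.0192
```

```bash
python3 - <<'E'
from m import *
g=grab('wrist','w14.png');grab('scene','s14.png')
s=bot.observe();print(s['clock'],s['position'],s['tool_rot'],s['force'],s['grip_width'])
im=cv2.imread('pics/w14.png')
cv2.imwrite('pics/w14a.png',cv2.resize(im[150:290,170:370],None,fx=4,fy=4,interpolation=cv2.INTER_CUBIC))
b=cv2.imread('pics/s14.png')[180:290,290:380];cv2.imwrite('pics/s14c.png',cv2.resize(b,None,fx=5,fy=5,interpolation=cv2.INTER_CUBIC))
E
```

```text
13.0 [0.50401678 0.0343469  0.1919441 ] [-3.14041148e+00  1.20967403e-05  1.30692447e+00] [ 0.26315463 -0.13195944 -1.9011482 ] 0.019014715279682466
```

View pics/w14a.png

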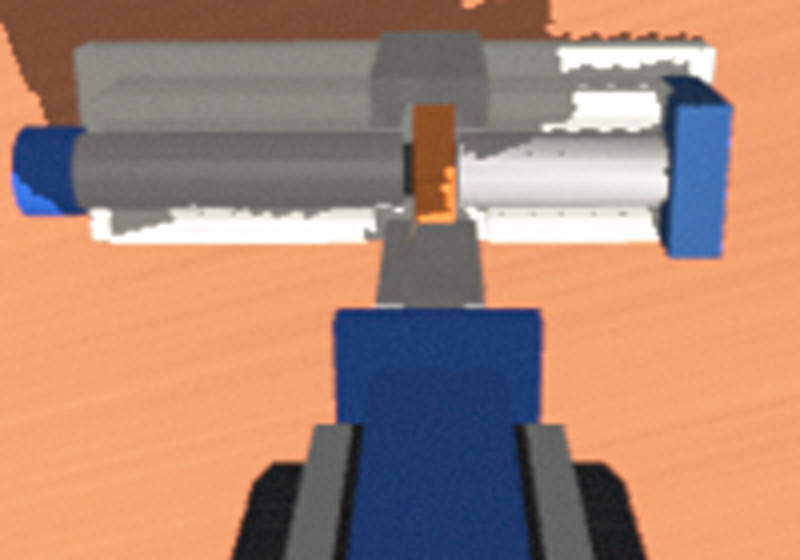

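View pics/s14c.png

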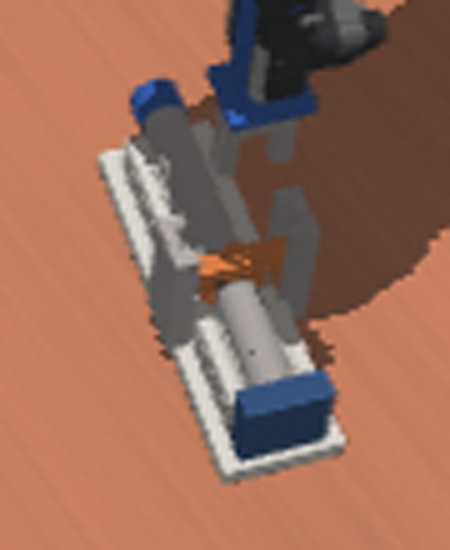

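```bash
python3 - <<'E'
from m import *
g=load('scene')
d=np.array([np.cos(np.radians(75)),np.sin(np.radians(75))]);n=np.array([-d[1],d[0]])
c=np.array([.5031,.0346])
for z in (.05,.056,.062,.070):
    for s in (-.021,.021): print(z,s,((proj(g,[*(c+.005*d+s*n),z])-[290,180])*5).round(0))
E
```

```text
0.05 -0.021 [186. 279.]
0.05 0.021 [279. 257.]
0.056 -0.021 [187. 272.]
0.056 0.021 [280. 249.]
0.062 -0.021 [189. 264.]
0.062 0.021 [282. 242.]
0.07 -0.021 [190. 254.]
0.07 0.021 [284. 231.]
```

```bash
python3 - <<'E'
from m import *
b=cv2.imread('pics/s14.png')[215:250,315:365];o=cv2.resize(b,None,fx=15,fy=15,interpolation=cv2.INTER_NEAREST)
g=load('scene')
d=np.array([np.cos(np.radians(75)),np.sin(np.radians(75))]);n=np.array([-d[1],d[0]]);c=np.array([.5031,.0346])
for z,col in ((.056,(0,255,0)),(.070,(255,0,255))):
    q=[tuple(int(v) for v in (proj(g,[*(c+a*d+s*n),z])-[315,215]+.5)*15) for a,s in((.005,-.021),(.005,.021),(-.005,.021),(-.005,-.021))]
    cv2.polylines(o,[np.array(q)],True,col,1)
cv2.imwrite('pics/s14d.png',o)
E
```

```text
(no output)
```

View pics/s14d.png

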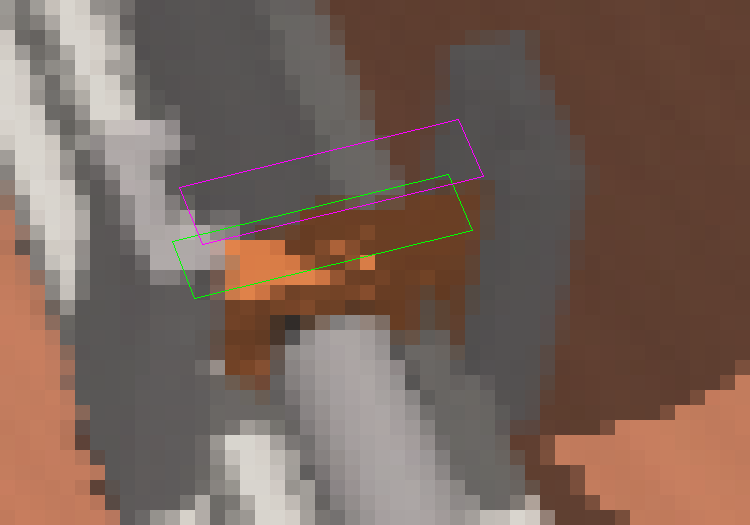

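>>> jog_arm(
  increments=[
    {"x": 2, "y": -2, "z": 0, "wx": 0, "wy": 0, "wz": 8, "claw": 0},
    {"x": 6, "y": -4, "z": 0, "wx": 0, "wy": 0, "wz": 18, "claw": 0},
    {"x": 10, "y": -6.5, "z": 0, "wx": 0, "wy": 0, "wz": 28, "claw": 0},
    {"x": 14, "y": -9, "z": 0, "wx": 0, "wy": 0, "wz": 38, "claw": 0},
    {"x": 16.8, "y": -10.8, "z": 0, "wx": 0, "wy": 0, "wz": 48, "claw": 0},
    {"x": 16.8, "y": -10.8, "z": 0, "wx": 0, "wy": 0, "wz": 57.5, "claw": 0},
    {"x": 16.8, "y": -10.8, "z": 0, "wx": 0, "wy": 0, "wz": 57.5, "claw": 0},
    {"x": 16.8, "y": -10.8, "z": 0, "wx": 0, "wy": 0, "wz": 57.5, "claw": 0},
  ],
)

```text
clock: 14.0
position: [0.4436, 0.2242, 0.1917]
tool_rot: [-3.141, 0.002, 0.307]
force: [0.1, 0.5, -2.0]
grip_width: 0.0193
```

```bash
python3 - <<'E'
from m import *
grab('wrist');g=grab('wrist','w15.png')
s=bot.observe();print(s['clock'],s['position'],s['tool_rot'],s['force'],s['grip_width'])
im=cv2.imread('pics/w15.png')
cv2.imwrite('pics/w15a.png',cv2.resize(im[150:290,210:350],None,fx=4.2,fy=4.2,interpolation=cv2.INTER_CUBIC))
E
```

```text
14.1 [0.44375935 0.22416851 0.19197663] [-3.14103109e+00  1.13989020e-03  3.04901846e-01] [ 0.38335575  0.0214693  -1.79352206] 0.019442458489785756
```

View pics/w15a.png

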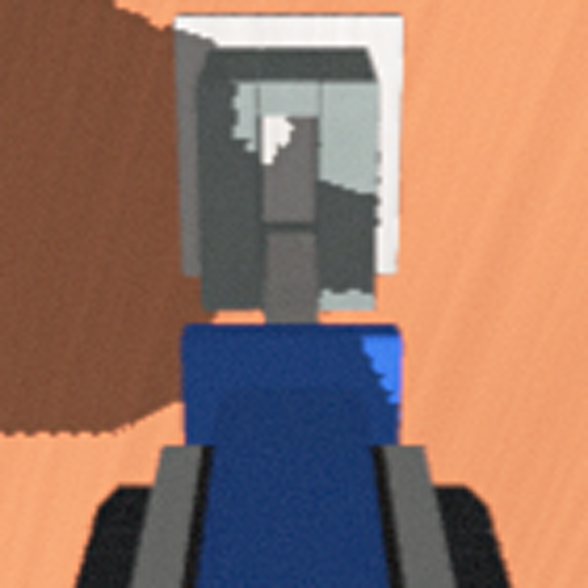

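>>> jog_arm(
  increments=[
    {"x": 0, "y": 0, "z": 4, "wx": 0, "wy": 0, "wz": 0, "claw": 0},
    {"x": 0, "y": 0, "z": 6, "wx": 0, "wy": 0, "wz": 0, "claw": 0},
    {"x": 0, "y": 0, "z": 7, "wx": 0, "wy": 0, "wz": 0, "claw": 0},
    {"x": 0, "y": 0, "z": 8, "wx": 0, "wy": 0, "wz": 0, "claw": 0},
    {"x": 0, "y": 0, "z": 9, "wx": 0, "wy": 0, "wz": 0, "claw": 0},
    {"x": 0, "y": 0, "z": 10, "wx": 0, "wy": 0, "wz": 0, "claw": 0},
    {"x": 0, "y": 0, "z": 11, "wx": 0, "wy": 0, "wz": 0, "claw": 0},
    {"x": 0, "y": 0, "z": 11.7, "wx": 0, "wy": 0, "wz": 0, "claw": 0},
  ],
)

```text
clock: 15.1
position: [0.4435, 0.2242, 0.0743]
tool_rot: [-3.141, 0.001, 0.305]
force: [-0.1, 0.4, -2.2]
grip_width: 0.0196
```

>>> jog_arm(
  increments=[
    {"x": 0, "y": 0, "z": 0.1, "wx": 0, "wy": 0, "wz": 0, "claw": 0},
    {"x": 0, "y": 0, "z": 0.2, "wx": 0, "wy": 0, "wz": 0, "claw": 0},
  ],
)

```text
clock: 15.35
position: [0.4435, 0.2241, 0.0724]
tool_rot: [-3.141, 0.001, 0.305]
force: [-5.0, -2.8, 19.1]
grip_width: 0.0191
```

>>> jog_arm(
  increments=[
    {"x": 0, "y": 0, "z": 0, "wx": 0, "wy": 0, "wz": 0, "claw": 40},
    {"x": 0, "y": 0, "z": 0, "wx": 0, "wy": 0, "wz": 0, "claw": 60},
    {"x": 0, "y": 0, "z": 0, "wx": 0, "wy": 0, "wz": 0, "claw": 60},
    {"x": 0, "y": 0, "z": 0, "wx": 0, "wy": 0, "wz": 0, "claw": 60},
    {"x": 0, "y": 0, "z": -3, "wx": 0, "wy": 0, "wz": 0, "claw": 60},
    {"x": 0, "y": 0, "z": -8, "wx": 0, "wy": 0, "wz": 0, "claw": 60},
    {"x": 0, "y": 0, "z": -13, "wx": 0, "wy": 0, "wz": 0, "claw": 60},
    {"x": 0, "y": 0, "z": -15, "wx": 0, "wy": 0, "wz": 0, "claw": 60},
    {"x": 0, "y": 0, "z": -15, "wx": 0, "wy": 0, "wz": 0, "claw": 60},
  ],
)

```text
clock: 16.48
position: [0.4442, 0.2246, 0.2237]
tool_rot: [-3.14, -0.001, 0.305]
force: [0.1, 0.2, -1.0]
grip_width: 0.0514
```

```bash
python3 - <<'E'
from m import *
g=grab('wrist','w16.png');grab('scene','s16.png')
s=bot.observe();print(s['clock'],s['position'],s['tool_rot'],s['force'],s['grip_width'])
im=cv2.imread('pics/w16.png');b=cv2.imread('pics/s16.png')[180:320,290:450]
o=np.hstack([cv2.resize(im[150:290,210:350],(400,400)),cv2.resize(b,(400,350))[:400] if 0 else cv2.copyMakeBorder(cv2.resize(b,(400,350)),0,50,0,0,0)])
cv2.imwrite('pics/w16a.png',o)
E
```

```text
16.575 [0.4434501  0.22414533 0.22192945] [-3.14101655e+00  1.90550274e-03  3.05203335e-01] [ 0.6614279  -0.87080819  0.87506254] 0.05141135767129796
```

View pics/w16a.png

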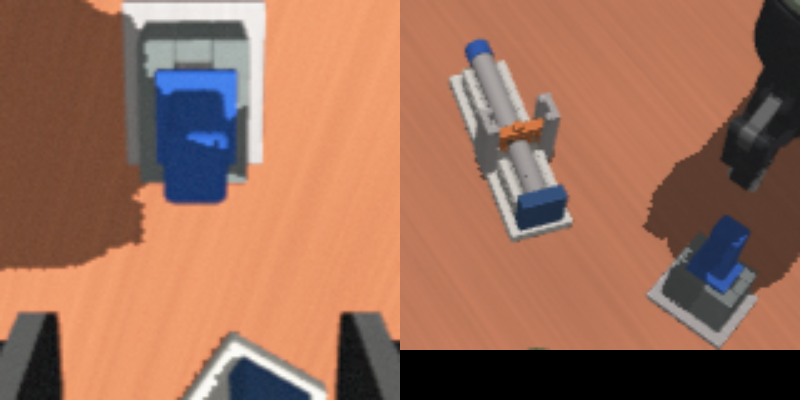

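View pics/s16.png

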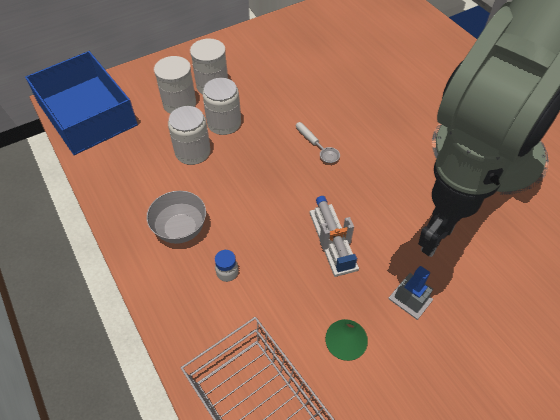

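>>> jog_arm(
  increments=[
    {"x": -2, "y": 4, "z": 0, "wx": 0, "wy": 0, "wz": -10, "claw": 60},
    {"x": -4, "y": 8, "z": 0, "wx": 0, "wy": 0, "wz": -20, "claw": 20},
    {"x": -6, "y": 12, "z": 0, "wx": 0, "wy": 0, "wz": -30, "claw": 0},
    {"x": -7.5, "y": 16, "z": 0, "wx": 0, "wy": 0, "wz": -40, "claw": 0},
    {"x": -8.9, "y": 18.9, "z": 1, "wx": 0, "wy": 0, "wz": -50, "claw": 0},
    {"x": -8.9, "y": 18.9, "z": 3, "wx": 0, "wy": 0, "wz": -57.3, "claw": 0},
    {"x": -8.9, "y": 18.9, "z": 4.1, "wx": 0, "wy": 0, "wz": -57.3, "claw": 0},
    {"x": -8.9, "y": 18.9, "z": 4.1, "wx": 0, "wy": 0, "wz": -57.3, "claw": 0},
    {"x": -8.9, "y": 18.9, "z": 4.1, "wx": 0, "wy": 0, "wz": -57.3, "claw": 0},
  ],
)

```text
clock: 17.7
position: [0.4154, 0.0174, 0.1812]
tool_rot: [-3.14, 0.001, 1.304]
force: [-0.3, -0.8, -0.6]
grip_width: 0.0002
```

```bash
python3 - <<'E'
from m import *
g=grab('wrist','w17.png')
s=bot.observe();print(s['clock'],s['position'],s['tool_rot'],s['force'],s['grip_width'])
im=cv2.imread('pics/w17.png')
cv2.imwrite('pics/w17a.png',cv2.resize(im[215:315,200:400],None,fx=4,fy=4,interpolation=cv2.INTER_CUBIC))
for f in ('w8','w17'):
    p=cv2.cvtColor(cv2.imread(f'pics/{f}.png'),cv2.COLOR_BGR2RGB)
    for q,c,m in blobs({'pixels':p},(105,120,40),(130,255,255),100): print(f,q,c.round(2))
E
```

```text
17.75 [0.41553258 0.01742982 0.18130144] [-3.14008799e+00  4.64943480e-04  1.30455154e+00] [-0.0204007  -0.83363152 -0.05105135] -9.43615839573932e-05
w8 [ 484  148   76   59 2728] [524.79 177.27]
w8 [369 242  18  47 607] [377.52 266.58]
w8 [216 257  15  21 276] [222.74 267.04]
w17 [ 483  150   77   58 2734] [524.42 178.54]
w17 [368 242  20  47 606] [377.71 266.51]
w17 [217 257  15  22 287] [223.42 267.62]
```

View pics/w17a.png

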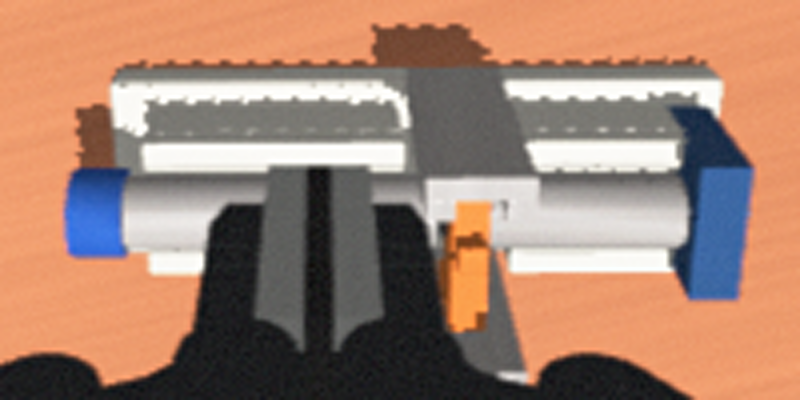

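```bash
python3 - <<'E'
from workcell import bot
print(bot.job_done()); print(bot.observe()['clock'])
E
```

```text
the job is handed in; nothing more can be done
None
the job is handed in; nothing more can be done
```

The shaft is home against the stop, the clip is snapped in over its groove, and the fork tool is back in its rack. I handed the job in at about 17.8 s of the 64 s allowed; no verdict was reported.

- **Shaft:** I pushed it along the groove with the shut fingers until the force rose to about 24 N at the stop. The rear face then measured 165.0 mm from the stop face, which is the shaft's own length. A second view before pressing read 166.7 mm. I put that down to where the cap's edge appears in the picture. A last wrist picture from the same pose showed the same distance from cap to stop within half a pixel, so pressing the clip had not pushed the shaft back.
- **Clip:** I pressed it with the fork only. It gave way, then stopped hard at about 26 N with the tool within 1 mm of the predicted depth, a little over the 25 N stated as harmless. Afterwards the clip's top matched the home height in the scene view and not the height before pressing.
- **Fork tool:** It came to rest on the rack at the height it was taken from. The pictures after release show it upright in the slot.
- **Bystanders and contact:** By eye, nothing else on the bench had moved. The arm was clear of everything at hand-in, with about zero force on it. None of my checks failed.

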